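# Clip the cordless microphone into its desk stand

## Robot

A 7-joint arm with a two-finger parallel gripper is mounted at the origin on the work surface. World frame = base frame: x ahead of the robot, y to its left, z up, the work surface at z = 0. Lengths are in m, angles in degrees, forces in N, time in s.
With the tool pointing down it reaches from about 0.425 to 0.875 m from the base axis. Payload 4.7 kg.
Tool frame: the origin (TCP) lies at the very end of the fingers, on their centre line; the grasp point (between the pads) lies 19 mm behind it; z points along the fingers, y is the line along which they close (so a half turn about z gives the same grasp; the last joint's range is limited). The gripper opens to 87 mm and grips with 3 to 60 N. Pads are 19 mm wide; open, the fingers measure 117 mm over their backs; the gripper's body (75 mm by 190 mm) begins 51 mm behind the grasp point.
Start: joints at [-74.88, 18.392, -4.016, 83.108, 1.295, 78.541, -3.26], TCP at [0.161, 0.63, 0.223] pointing down, gripper open.
Joint ranges: [-163.93, 163.93], [-17.29, 119.83], [-79.2, 71.16], [3.27, 140.29], [-89.18, 269.18], [5.43, 117.66], [-154.24, 154.24]. Speed limits (degrees/s): [147.25, 147.25, 180, 180, 180, 180, 180].

## Interface

Orientations are given as [roll, pitch, yaw] about the fixed x, y, z axes, in that order (R = Rz(yaw) Ry(pitch) Rx(roll)).
In Python, from cell import get_obs, cams, ticket, finder gives the robot as it stands.
- The arm moves only by the shell command python3 -m creep 'ROWS' [FORCE]. ROWS is text: rows parted by semicolons, each of 5 numbers parted by spaces: the shift along the world's x, y, z in m, then the turn about the world's z in degrees, then the finger opening in m, from 0 to 0.087. A call has 1 to 8 rows; each row shifts and turns the commanded pose from where the row before left it; what a row does not reach is not made up. A row lasts 1/8 s, in which the tool goes at most 62.5 mm and 10.7 degrees, less where a joint would pass 70% of its speed; a pose out of reach is approached as far as the arm can. A call with a gripper value outside its range is refused whole. The fingers move at their own pace and stop on an object; FORCE is the grip in N (left out, the last holds). Time passes only in rows, so rows that do not move let the fingers close. It gives the time, the measured TCP pose, the force, the opening and the grip force at its end, in the units of the state.
- get_obs(): the state, without advancing time (a new reading comes with each control period).
- cams.read_camera(name): name is "side" or "top" or "wrist"; returns the picture (400x640x3 uint8, red, green, blue); there is no depth.
- cams.calibration(name): a dict with "fx", "fy", "cx", "cy" (pixels), "extrinsics" (4x4, takes a point from world to camera coordinates). Camera axes: x right, y down, z forward; pixel columns grow to the right and rows downward; lengths in m; the calibration is good to about 2 mm. The wrist camera is an equidistant fisheye: a pixel r from the principal point sees the ray r / f radians off the axis. A picture is of the moment at which its call begins: read the wrist's pose just before it. calibration takes no time and is no camera call; for the wrist camera it gives the pose at the moment of the call.
- ticket.sign_off(): hands the job in; it is judged then, once.
Trained networks look in the newest picture that a camera, given by its name, has taken for a name from the list of things; names that differ only in an ending like _2 or _b are one class to them, and where a whole thing is asked for, a point or a joint stands for the part that bears it (a point fixed in the world has none). Each returns a list of dicts, best first, with "p" (0 to 1); they miss things now and then, are a little off and sometimes report something else, mostly with a low value. They report only what shows in the picture. A call takes as long as a camera call. They do not tell look-alikes from the thing itself.
- finder.masks_of(name, camera): "mask" (400x640 bool, what is visible of it) and "xy" ([column, row] in pixels, amid what is visible of it).
- finder.tip_of(name, camera): "xy" ([column, row] in pixels: a listed point, or the origin of a listed thing).
The state is a dict: "time_s": time; "qpos": joint angles; "joint_velocities": joint speeds; "effort": joint torques, N m; "tool_pos": TCP position; "tool_rot": TCP orientation; "force": force on the tool from outside, world axes, zero at the start; "wrist_torque": the same for the moment, N m; "grip_width": finger opening in m; "grasp_force": force on a finger pad.
Only numpy, scipy, OpenCV 4.12 (cv2) and the standard library are available. Lean on these libraries where they do the work, as an engineer would, in place of code of your own. Each camera call takes 0.05 s, during which the arm holds its last target. There are 200 camera calls.

## Task

Set the cordless microphone up on its desk stand: push its handle straight down past the sprung jaw into the clip, with the grille at the clip's raised end and the clip about the middle of the handle, until it sits fully home and the jaw has snapped shut over it. Let go, and leave the other things on the desk where they are.

Things in the scene. Friction and masses are not known exactly. Their poses are not given: they have to be found in the camera images.
- mic: Cordless microphone, 0.25 kg, 199 mm long, lying on the desk. Origin on its axis at mid-handle, x along the axis to the grille. Handle: plain dark round bar, 28 mm diameter, from x = -76 mm (rounded tail) to +58 mm. It lies on its tail and anti-roll ring, so the axis rises 6 degrees to the grille and the origin is 21 mm up. It balances 18 mm from the origin towards the grille
- mic_head (a point): Centre of the microphone's round steel grille (51 mm across), 97 mm from mic along its x. Between handle and grille sits a black six-sided rubber anti-roll ring at x = +62 to +74 mm of mic, 56 mm across its flats, 65 mm over its corners
- stand: Desk microphone stand that does not move: round grey base 130 mm across and 15 mm high, upright 12 mm tube in its middle, swivel axis 195 mm above the desk; with the black clip on it up to 270 mm high. Origin under the centre of the base; y is the direction of the swivel axis; the clip's raised end points to +x
- clip (a joint): Tilt of the clip on the stand's swivel, rad: 0 = channel level, positive = its +x end raised. Stiff thumb-screw friction (4 N m) keeps it where it is set, somewhere between 0.47 and 0.65
- seat (a point): Where the handle's axis lies when fully home, at the middle of the 28 mm long clip, 45 mm from the swivel axis. x: along the channel to its raised end. z: straight out of the mouth, leaning from vertical by the tilt. y: from fixed prong to jaw. Floor at z = -14 mm. Prong 4 mm thick, inner face y = -14 up to z = 11, flaring to y = -20 at z = 30 mm. Beyond x = +-14 mm there is free room for fingers
- jaw (a joint): Sprung jaw of the clip, rad: 0 = closed (so when empty, and nearly so, below 0.06, over a seated handle), positive = swung outwards to +y of seat, at most 0.6. The handle has to push it to about 0.2 on its way in: a push of about 3 to 8 N along -z of seat; in the last 12 mm it snaps home. Pushed far to one side of the clip the handle may sit cocked: a press on its high end squares it
- jaw_lip (a point): Tip of the jaw's inward lip, which closes over the seated handle; when shut at y = +8, z = +11 mm of seat (22 mm from the prong). Above it the jaw flares to y = +19 at z = +30 mm, so the mouth is 39 mm wide at its top. Hinge pin along x at y = +17, z = -21 mm of seat
- perfume: Amber glass jar with black lid, 48 mm across, 85 mm high, origin under its centre; to be left alone
- jewel_box: Closed dark wooden jewellery box, 114 x 164 x 67 mm, origin under its centre; to be left alone
- basket: Wooden bowl, 120 mm across the rim, 60 mm high, origin under its centre; to be left alone
- notebook: Blue notebook lying flat, 105 x 148 x 17 mm, origin under its centre; to be left alone
There are look-alikes about, which are no part of the job. What is shaped like the mic but green is not meant.

How it is judged (in metres and radians):
On the way:
1. the microphone's handle, in line over the clip, pushed by the fingers, opens the jaw from above (value of joint jaw above 0.08 rad and z of mic in the frame of seat between 0.005 and 0.035 m and contact force between the fingers and mic above 0.5 N and x of mic in the frame of seat between -0.035 and 0.035 m and x of mic_head in the frame of seat above 0.05 m).
At the end, for the whole second after the job is handed in: The microphone lies still in the clip with its axis within 4 mm of the seat and 6 degrees of the channel, the middle of its handle within 35 mm of the middle of the clip, the grille at the raised end, and the jaw closed over it (below 0.09 rad) (z of mic in the frame of seat between -0.004 and 0.004 m and y of mic in the frame of seat between -0.004 and 0.004 m and x of mic in the frame of seat between -0.035 and 0.035 m and x of mic_head in the frame of seat above 0.05 m and angle between the x axis of mic and the x axis of seat, either way round below 0.1 rad and value of joint jaw below 0.09 rad and linear speed of mic below 0.02 m/s); the robot touches nothing.
It fails at once if the glass jar is shifted more than 30 mm (distance of perfume from where it was at the start of the episode above 0.03 m).
It fails at once if the jewellery box is shifted more than 30 mm (distance of jewel_box from where it was at the start of the episode above 0.03 m).
It fails at once if the wooden bowl is shifted more than 30 mm (distance of basket from where it was at the start of the episode above 0.03 m).
It fails at once if the notebook is shifted more than 30 mm (distance of notebook from where it was at the start of the episode above 0.03 m).
It also fails if it takes over 51 s, if anything falls off the work surface, if the arm or the gripper's body presses on something with over 40 N, if the wrist force passes 120 N, or if a joint passes its speed limit or range.

## Working session

There is one attempt and no reset: what is moved stays moved. The work goes in short steps, Python scripts to look and compute and a shell command to move; the robot and the scene stay as the last step left them, time stands still between calls to the robot, and variables do not carry over. Pictures are saved under pics/ and viewed, at most 10 in all, crops included, and the job is handed in when it is done.

```bash
ls; mkdir -p pics
python3 - <<'E'
from cell import get_obs, cams, ticket, finder
import cv2,numpy as np
for c in ["top","side"]:
    im=cams.read_camera(c); cv2.imwrite(f"pics/{c}0.png",im[:,:,::-1])
    k=cams.calibration(c); print(c,k["fx"],k["fy"],k["cx"],k["cy"],np.round(k["extrinsics"],4).tolist())
    for n in ["mic","mic_head","stand","seat","jaw_lip"]:
        print(n,[(np.round(d["xy"]).tolist(),round(d["p"],2)) for d in finder.tip_of(n,c)][:4])
    for n in ["mic","stand","clip"]:
        print('m',n,[(np.round(d["xy"]).tolist(),round(d["p"],2),int(d["mask"].sum())) for d in finder.masks_of(n,c)][:4])
o=get_obs();print(o)
E
```

```text
pics
top 517.5271443342166 517.5271443342166 317.55305536210267 206.3746741082015 [[-0.0241, -0.9997, 0.0067, -0.0136], [-0.9984, 0.0237, -0.052, 0.6069], [0.0518, -0.0079, -0.9986, 1.6007], [0.0, 0.0, 0.0, 1.0]]
mic [([260.0, 193.0], 0.92), ([314.0, 142.0], 0.89), ([243.0, 166.0], 0.29)]
mic_head [([244.0, 166.0], 0.65), ([338.0, 123.0], 0.63)]
stand [([378.0, 204.0], 0.93)]
seat [([391.0, 206.0], 0.79)]
jaw_lip [([389.0, 210.0], 0.68)]
m mic [([253.0, 178.0], 0.88, 747), ([325.0, 134.0], 0.82, 680)]
m stand [([377.0, 206.0], 0.65, 1394)]
m clip [([379.0, 203.0], 0.37, 1401), ([254.0, 181.0], 0.28, 727)]
side 473.33299052768274 473.33299052768274 316.3007851544732 191.0023742478806 [[0.8151, -0.5793, 0.0085, -0.5134], [-0.3419, -0.4928, -0.8002, 0.3193], [0.4677, 0.6493, -0.5997, 1.3874], [0.0, 0.0, 0.0, 1.0]]
mic [([298.0, 191.0], 0.86), ([360.0, 202.0], 0.78), ([250.0, 160.0], 0.3)]
mic_head [([383.0, 206.0], 0.74), ([308.0, 179.0], 0.59)]
stand [([349.0, 257.0], 0.92)]
seat [([351.0, 208.0], 0.47)]
jaw_lip [([366.0, 321.0], 0.56), ([348.0, 203.0], 0.5), ([393.0, 299.0], 0.22)]
m 
[... 176 characters left out ...]
': 0.9, 'qpos': array([-74.87988225,  18.38844828,  -4.01680698,  83.10749716,
         1.29604198,  78.54041757,  -3.25957983]), 'joint_velocities': array([ 0.06402494, -0.0872388 , -0.04234287, -0.02130455, -0.10831575,
       -0.0129245 ,  0.04316164]), 'effort': array([ 1.28717575e-04, -4.91107035e+01, -4.03334219e-01, -3.12771714e+01,
       -6.40682923e-02,  3.39146575e-02,  1.56163253e-05]), 'tool_pos': array([0.16071759, 0.62984421, 0.22262653]), 'tool_rot': array([1.79991170e+02, 3.54553955e-03, 1.65689975e+02]), 'force': array([ 0.23950459,  0.23465623, -0.12326083]), 'wrist_torque': array([0.01528171, 0.05016734, 0.00078506]), 'grasp_force': 0.0, 'grip_width': 0.08734003155927547}
```

Run:
```python
import cv2,numpy as np
t=cv2.imread("pics/top0.png");s=cv2.imread("pics/side0.png")
cv2.imwrite("pics/a.png",cv2.resize(t[60:300,160:480],(800,600),interpolation=cv2.INTER_CUBIC))
cv2.imwrite("pics/b.png",cv2.resize(s[110:350,200:520],(800,600),interpolation=cv2.INTER_CUBIC))
```

```text
(no output)
```

View pics/a.png

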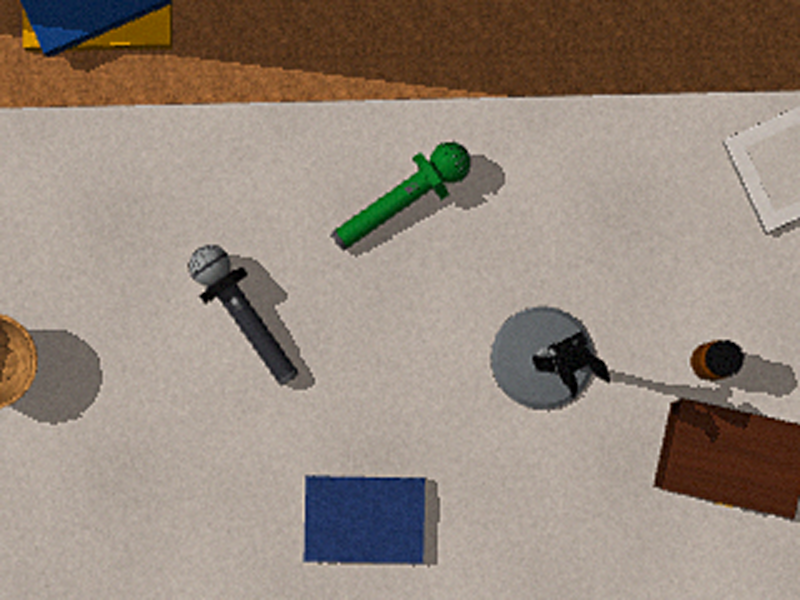

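View pics/b.png

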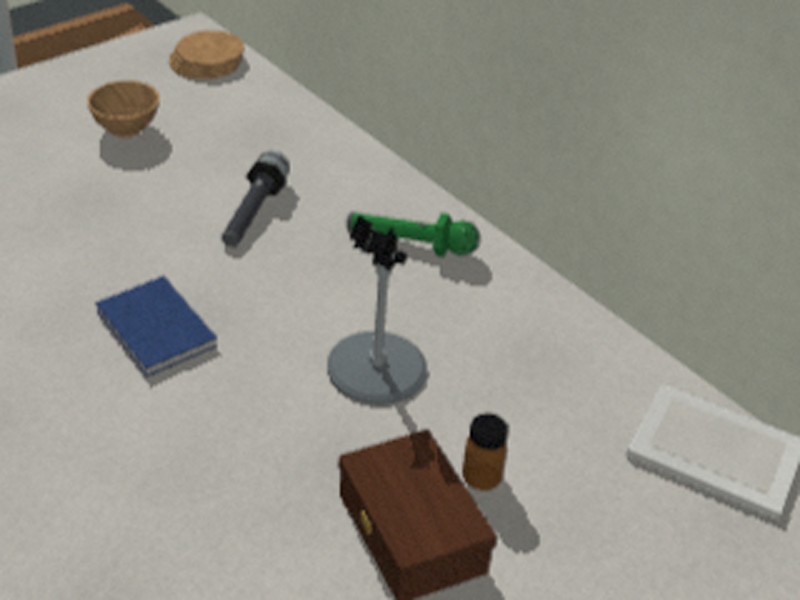

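The mic-shaped things are the dark one with the steel grille at top px (253,178) and the green one at (325,134). The dark one fits the description; the crop shows it clearly, with its grille at (244,166) and tail near (275,211). The stand is at (377,204), with its clip around (390,205). The jar and jewellery box lie to the right of the stand.

```bash
cat > h.py <<'E'
import numpy as np, cv2
from scipy.optimize import least_squares
from cell import get_obs, cams, finder
def ray(k,xy):
    E=k["extrinsics"];R=E[:3,:3];o=-R.T@E[:3,3]
    u=(xy[0]-k["cx"])/k["fx"];v=(xy[1]-k["cy"])/k["fy"]
    if k.get("fish"):
        r=np.hypot(u,v);d=np.array([u/r*np.sin(r),v/r*np.sin(r),np.cos(r)])
    else: d=np.array([u,v,1.])
    d=R.T@d;return o,d/np.linalg.norm(d)
def atz(k,xy,z):
    o,d=ray(k,xy);return o+d*(z-o[2])/d[2]
def tri(rs):
    A=sum(np.eye(3)-np.outer(d,d) for o,d in rs);b=sum((np.eye(3)-np.outer(d,d))@o for o,d in rs)
    p=np.linalg.solve(A,b);return p,[np.linalg.norm(np.cross(p-o,d)) for o,d in rs]
def proj(k,P):
    p=k["extrinsics"][:3,:3]@P+k["extrinsics"][:3,3]
    if k.get("fish"):
        th=np.arctan2(np.hypot(p[0],p[1]),p[2]);s=th/np.hypot(p[0],p[1])
        return np.array([k["cx"]+k["fx"]*p[0]*s,k["cy"]+k["fy"]*p[1]*s])
    return np.array([k["cx"]+k["fx"]*p[0]/p[2],k["cy"]+k["fy"]*p[1]/p[2]])
def cal(c):
    k=dict(cams.calibration(c));k["fish"]=c=="wrist";return k
E
python3 - <<'E'
from h import *
T=cal("top");S=cal("side")
print("mic",atz(T,(260,193),.021),atz(S,(298,191),.021),"head",atz(T,(244,166),.031),atz(S,(308,179),.031))
print("stand",atz(T,(378,204),0),atz(S,(349,257),0))
print("seat",tri([ray(T,(391,206)),ray(S,(351,208))]))
print("lip",tri([ray(T,(389,210)),ray(S,(348,203))]))
m=[d for d in finder.masks_of("mic","top") if abs(d["xy"][0]-253)<10][0]["mask"]
ys,xs=np.nonzero(m);pc=np.linalg.svd(np.c_[xs,ys]-[xs.mean(),ys.mean()],full_matrices=False)[2][0]
print(pc, xs.mean(),ys.mean())
print(np.round(cams.calibration("wrist")["extrinsics"],3).tolist(),{k:v for k,v in cams.calibration("wrist").items() if k!="extrinsics"})
w=cams.read_camera("wrist");cv2.imwrite("pics/w0.png",w[:,:,::-1])
for n in ["mic","mic_head","seat","jaw_lip","stand"]: print(n,[(np.round(d["xy"]).tolist(),round(d["p"],2)) for d in finder.tip_of(n,"wrist")][:4])
E
```

```text
mic [0.65213305 0.150221   0.021     ] [0.65720865 0.15794423 0.021     ] head [0.73651356 0.19726841 0.031     ] [0.7245585 0.189149  0.031    ]
stand [ 0.61024175 -0.21918149  0.        ] [ 0.61056738 -0.21031687  0.        ]
seat (array([ 0.59160325, -0.22623574,  0.22360825]), [np.float64(0.0004151252551495602), np.float64(0.00041512525514964406)])
lip (array([ 0.5819637 , -0.21916681,  0.241721  ]), [np.float64(0.0018986029785406872), np.float64(0.0018986029785408095)])
[0.57987879 0.81470276] 253.97991967871485 181.5809906291834
[[0.246, 0.969, -0.001, -0.65], [0.927, -0.235, 0.291, -0.036], [0.282, -0.073, -0.957, 0.392], [0.0, 0.0, 0.0, 1.0]] {'fx': 309.70691628693146, 'fy': 309.70691628693146, 'cx': 320.2516215070801, 'cy': 195.69336051378852}
mic []
mic_head []
seat []
jaw_lip []
stand [([79.0, 396.0], 0.49)]
```

View pics/w0.png

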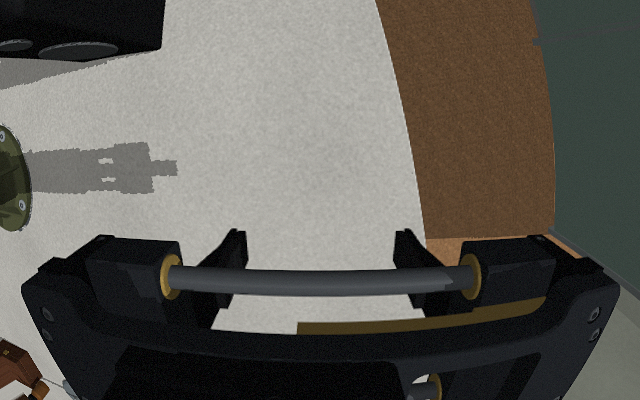

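The wrist picture shows the open fingers at about (235,245) and (405,245). Part of the robot's base is at the left edge. The mic isn't in view, so I'm moving over to it and turning the tool to about 30°.

```bash
python3 -m creep '0.03 -0.04 0.006 -10.4 0.087;0.03 -0.04 0.006 -10.4 0.087;0.03 -0.04 0.006 -10.4 0.087;0.03 -0.04 0.006 -10.4 0.087;0.03 -0.04 0.006 -10.4 0.087;0.03 -0.04 0.006 -10.4 0.087;0.03 -0.04 0.006 -10.4 0.087;0.03 -0.04 0.006 -10.4 0.087' 3; python3 -m creep '0.03 -0.04 0.006 -10.4 0.087;0.03 -0.04 0.006 -10.4 0.087;0.03 -0.04 0.006 -10.4 0.087;0.03 -0.04 0.006 -10.4 0.087;0.03 -0.04 0.006 -10.4 0.087;0 0 0 0 0.087;0 0 0 0 0.087'
cat > look.py <<'E'
import sys
from h import *
names=sys.argv[2].split(",")
k=cal("wrist");w=cams.read_camera("wrist");cv2.imwrite(f"pics/{sys.argv[1]}.png",w[:,:,::-1])
o=get_obs();print(o["time_s"],np.round(o["tool_pos"],4),np.round(o["tool_rot"],1),np.round(o["qpos"],0))
for n in names: print(n,[(np.round(d["xy"],1).tolist(),round(d["p"],2)) for d in finder.tip_of(n,"wrist")][:4])
E
python3 look.py w1 mic,mic_head,stand,seat,jaw_lip
```

```text
time_s: 2.25
tool_pos: [0.4015, 0.3085, 0.2711]
tool_rot: [180.0, -0.0, 82.2]
force: [0.1, 1.0, -0.1]
grip_width: 0.087
grasp_force: 0.0
time_s: 3.12
tool_pos: [0.5504, 0.1105, 0.3004]
tool_rot: [-180.0, 0.0, 30.6]
force: [0.4, 1.4, 0.3]
grip_width: 0.087
grasp_force: 0.0
3.175 [0.5501 0.1113 0.3003] [-179.9    0.    30.7] [-42.   6.  31.  90.  -3.  85. -71.]
mic [([478.0, 66.7], 0.96), ([336.1, 86.0], 0.74)]
mic_head [([535.0, 72.8], 0.94), ([336.6, 18.8], 0.81)]
stand [([492.8, 221.9], 0.9)]
seat []
jaw_lip []
```

View pics/w1.png

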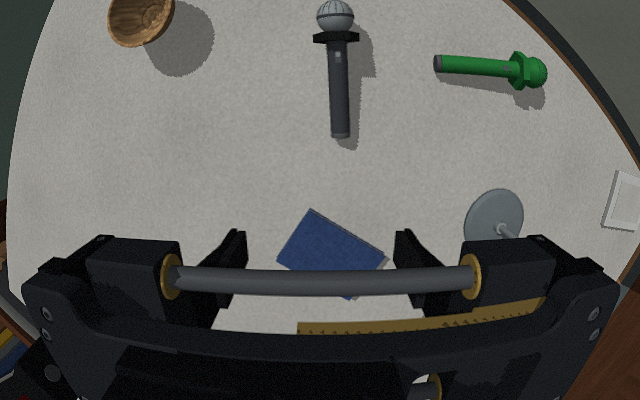

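The wrist view shows the mic with its grille at (336,17), ring at (336,37) and tail at (341,135). The green one is at (490,67), and the stand base at (494,218) with the clip hidden by the gripper.

Run:
```python
from h import *
k=cal("wrist")
print("head",atz(k,(336.6,18.8),.0311),"mic",atz(k,(336.1,86),.021),"tail",atz(k,(340.5,135),.014),"stand",atz(k,(493.5,219),.013))
m=[d for d in finder.masks_of("mic","wrist") if abs(d["xy"][0]-336)<30][0]["mask"]
P=[]
for r in range(50,132,4):
    c=np.nonzero(m[r,250:420])[0]+250
    if len(c): P.append(atz(k,((c[0]+c[-1])/2,r),.022)); 
P=np.array(P);q=np.polyfit(P[:,0],P[:,1],1);print("yaw",np.degrees(np.arctan(q[0])),P[0],P[-1])
```

```text
head [0.73613998 0.19421981 0.0311    ] mic [0.65321112 0.14533322 0.021     ] tail [0.59595718 0.10308053 0.014     ] stand [ 0.61942476 -0.20124155  0.013     ]
yaw 33.08683813998751 [0.69817927 0.17146145 0.022     ] [0.60178137 0.10889229 0.022     ]
```

```bash
python3 -m creep '0 -0.06 0.005 0 0.087;0 -0.06 0.005 0 0.087;0 -0.06 0.005 0 0.087;0 -0.06 0.005 0 0.087;0 -0.06 0.005 0 0.087;-0.01 -0.06 0.005 2.5 0.087;0 0 0 0 0.087;0 0 0 0 0.087'
python3 look.py w2 stand,seat,jaw_lip
python3 - <<'E'
import cv2
i=cv2.imread("pics/w2.png");cv2.imwrite("pics/w2c.png",cv2.resize(i[0:240,160:480],(800,600),interpolation=cv2.INTER_CUBIC))
E
```

```text
time_s: 4.47
tool_pos: [0.5409, -0.2496, 0.3304]
tool_rot: [-180.0, -0.0, 33.0]
force: [0.2, 0.9, 0.3]
grip_width: 0.0869
grasp_force: 0.0
4.525 [ 0.5413 -0.2485  0.3303] [-179.9   -0.    33.1] [-17.  12.  47.  82.  -9.  89. -27.]
stand [([321.6, 102.3], 0.95)]
seat [([331.9, 137.7], 0.7)]
jaw_lip [([317.3, 144.1], 0.83)]
```

View pics/w2c.png

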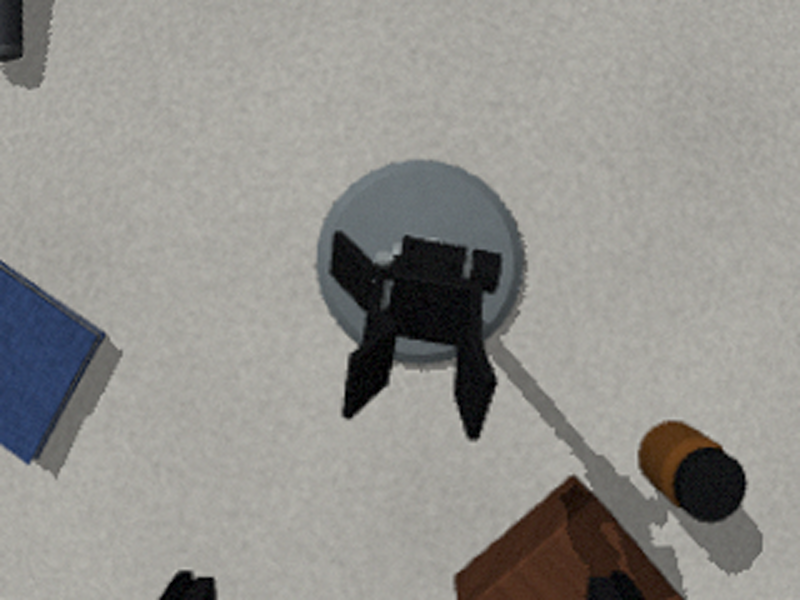

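The crop (wrist view px = crop/2.5 + (160,0)) shows the clip clearly. The mouth opens downwards in the image, with the jaw tips at crop (345,415) and (350,353) and the prong tips at (473,438) and (495,383). The base circle is centred near (420,262).

```bash
cat > fit.py <<'E'
from h import *
def frames(p):
    c,s=np.cos(p[2]),np.sin(p[2]);Rs=np.array([[c,-s,0],[s,c,0],[0,0,1]])
    t=p[3];Rt=np.array([[np.cos(t),0,-np.sin(t)],[0,1,0],[np.sin(t),0,np.cos(t)]])
    R=Rs@Rt;return R,np.array([p[0],p[1],.195])+R@[0,0,.045]
E
python3 - <<'E'
from fit import *
k=cal("wrist");T=cal("top");S=cal("side")
C=lambda x,y:(x/2.5+160-.3,y/2.5-.3)
i=cv2.imread("pics/w2.png")
obs=[(k,C(345,415),(-.014,.021,.030),1),(k,C(350,353),(.014,.021,.030),1),(k,C(473,438),(-.014,-.022,.030),1),(k,C(495,383),(.014,-.023,.030),1),
(k,(331.9,137.7),(0,0,0),.5),(k,(317.3,144.1),(0,.008,.011),.5),(T,(391,206),(0,0,0),.7),(S,(351,208),(0,0,0),.7)]
bo=[(k,C(420,262),(0,0,.0135),1)]
def f(p):
    R,s=frames(p);e=[]
    for kk,xy,q,w in obs: e+=list(w*(proj(kk,s+R@np.array(q))-xy))
    for kk,xy,q,w in bo: e+=list(w*(proj(kk,np.array([p[0],p[1],0])+np.array(q))-xy))
    return e
r=least_squares(f,[.61,-.21,.4,.55],loss="soft_l1");p=r.x
R,s=frames(p);print(p,np.degrees(p[2:]),"seat",s);print(np.round(np.reshape(f(p),(-1,2)),1))
b=cv2.resize(i[0:240,160:480],(800,600),interpolation=cv2.INTER_CUBIC)
def dot(P,c): u=proj(k,P);cv2.circle(b,(int((u[0]-160+.3)*2.5),int((u[1]+.3)*2.5)),3,c,-1)
for x in(-.014,.014):
    for q in[(-.020,.030),(-.014,.011),(-.014,-.014)]: dot(s+R@[x,*q],(0,0,255))
    for q in[(.019,.030),(.008,.011),(.017,-.021)]: dot(s+R@[x,*q],(0,255,0))
for a in np.arange(0,6.28,.3): dot(np.array([p[0]+.065*np.cos(a),p[1]+.065*np.sin(a),.015]),(255,0,255))
cv2.imwrite("pics/fit.png",b)
E
```

```text
[ 0.61549131 -0.21444007  0.39084363  0.62177768] [22.39369021 35.62523705] seat [ 0.59125634 -0.22442589  0.23157799]
[[-1.   0.7]
 [ 0.6  0.4]
 [-0.1  1.2]
 [ 0.6 -0.5]
 [-1.7 -1.7]
 [ 0.2 -1.5]
 [-0.2  0.1]
 [-0.1 -1.7]
 [ 0.3 -0.5]]
```

View pics/fit.png

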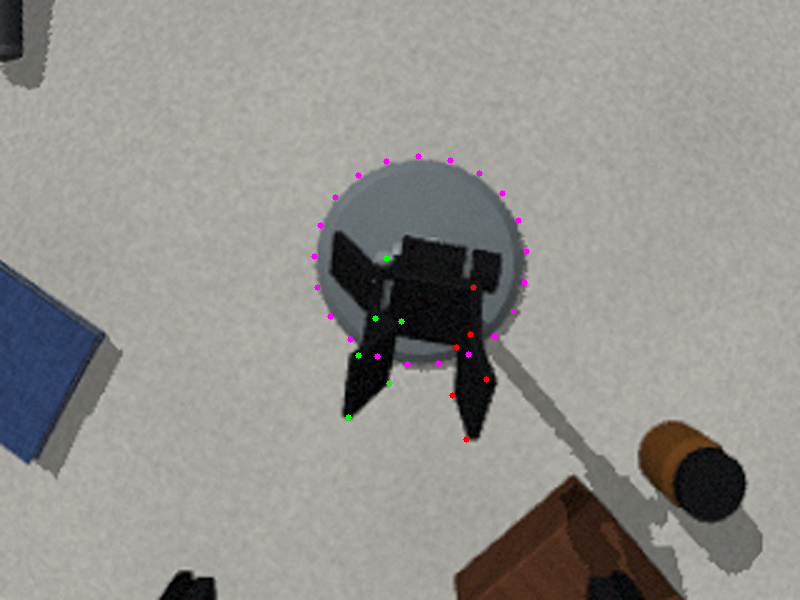

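```bash
python3 -m creep '-0.03 0.04 0 0 0.087;-0.03 0.04 -0.03 0 0.087;-0.03 0.04 -0.04 0 0.087;0 0 -0.04 0 0.087;0 0 0 0 0.087;0 0 0 0 0.087'
python3 look.py w3 stand,seat,jaw_lip
python3 - <<'E'
import cv2
i=cv2.imread("pics/w3.png");cv2.imwrite("pics/w3c.png",cv2.resize(i[20:200,400:640],(800,600),interpolation=cv2.INTER_CUBIC))
E
```

```text
time_s: 5.42
tool_pos: [0.4525, -0.1314, 0.2231]
tool_rot: [179.9, -0.1, 33.0]
force: [-1.1, 0.6, -0.4]
grip_width: 0.0874
grasp_force: 0.0
5.475 [ 0.4529 -0.1317  0.2234] [ 1.799e+02 -1.000e-01  3.300e+01] [-30.  -7.  40. 109.   4.  76. -48.]
stand [([444.2, 100.5], 0.64)]
seat [([568.0, 147.9], 0.65)]
jaw_lip [([561.8, 160.2], 0.84)]
```

View pics/w3c.png

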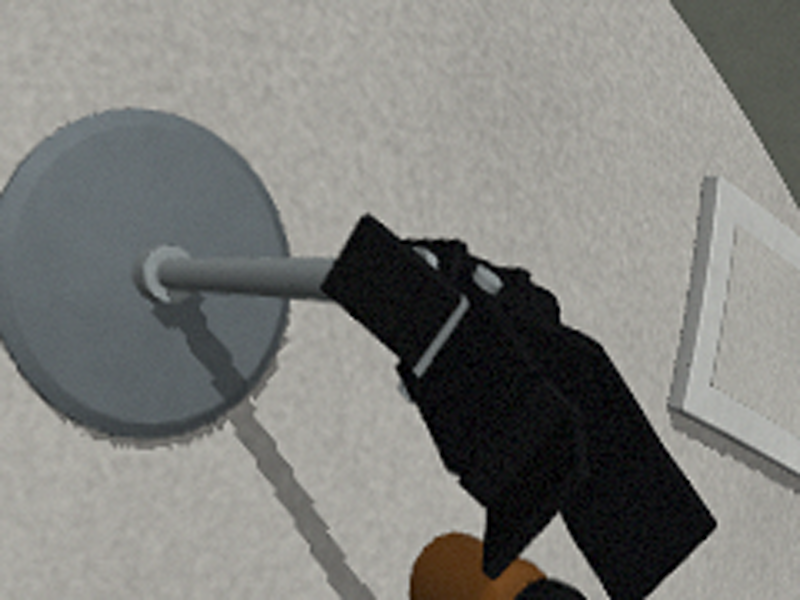

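From the side, the crop (scale 3.33, offset (400,20)) shows the hinge pin from (466,302) to (416,374). The jaw tips are at (580,465) and (490,577), and a prong corner is at (716,523).

```bash
cat > fit2.py <<'E'
from fit import *
import json
k=cal("wrist")
# calibration of w2 pose: same rigid camera->tool transform
from scipy.spatial.transform import Rotation as Ro
o=get_obs()
def TM(pos,rpy):
    M=np.eye(4);M[:3,:3]=Ro.from_euler("xyz",rpy,degrees=True).as_matrix();M[:3,3]=pos;return M
CT=k["extrinsics"]@TM(o["tool_pos"],o["tool_rot"])
k2=dict(k);k2["extrinsics"]=CT@np.linalg.inv(TM([.5413,-.2485,.3303],[-179.9,0,33.1]))
T=cal("top");S=cal("side")
C=lambda x,y:(x/2.5+160-.3,y/2.5-.3); D=lambda x,y:(x/3.333+400-.3,y/3.333+20-.3)
obs=[(k2,C(345,415),(-.014,.021,.030),1),(k2,C(350,353),(.014,.021,.030),1),(k2,C(473,438),(-.014,-.022,.030),1),(k2,C(495,383),(.014,-.023,.030),1),
(k2,(331.9,137.7),(0,0,0),.5),(k2,(317.3,144.1),(0,.008,.011),.5),(T,(391,206),(0,0,0),.7),(S,(351,208),(0,0,0),.7),
(k,D(441,338),(0,.018,-.021),1),(k,D(490,577),(-.014,.021,.03),1),(k,D(580,465),(.014,.021,.03),1),(k,D(716,523),(.014,-.022,.03),1),(k,(568,147.9),(0,0,0),.5),(k,(561.8,160.2),(0,.008,.011),.5)]
def f(p):
    R,s=frames(p);e=[]
    for kk,xy,q,w in obs: e+=list(w*(proj(kk,s+R@np.array(q))-xy))
    e+=list(proj(k2,np.array([p[0],p[1],.0135]))-C(420,262))
    e+=list(proj(k,np.array([p[0],p[1],.0135]))-D(143,275))
    a=proj(k,s+R@[.01,.018,-.021])-proj(k,s+R@[-.01,.018,-.021]);b=np.array([50,-72.]);e.append(20*np.cross(a,b)/np.linalg.norm(a)/np.linalg.norm(b))
    return e
r=least_squares(f,[.61,-.21,.4,.55],loss="soft_l1");p=r.x
R,s=frames(p);print(p,np.degrees(p[2:]),"seat",s);e=f(p);print(np.round(np.reshape(e[:-1],(-1,2)),1).tolist(),e[-1])
print(R.round(3).tolist())
E
python3 fit2.py 2>/dev/null
```

```text
[ 0.6133985  -0.21503481  0.40110444  0.60255009] [22.98159137 34.52357688] seat [ 0.58991917 -0.22499229  0.23207519]
[[-1.2, 2.2], [0.2, 1.4], [-0.0, 2.2], [0.4, -0.1], [-1.9, -1.1], [0.0, -0.8], [-0.0, 0.4], [-0.3, -1.6], [0.1, -1.3], [-0.8, 0.1], [1.6, 0.1], [0.9, -0.6], [-2.5, 0.2], [0.1, -1.3], [-0.1, 0.5], [2.9, -0.4]] 0.43383100548646725
[[0.759, -0.39, -0.522], [0.322, 0.921, -0.221], [0.567, 0.0, 0.824]]
```

```bash
python3 -m creep '0.0375 0.048 -0.008 0 0.087;0.0375 0.048 -0.008 0 0.087;0.0375 0.048 -0.008 0 0.087;0.0375 0.048 -0.008 0 0.087;0.0375 0.048 -0.008 0 0.087;0.0375 0.049 -0.01 0 0.087;0 0 0 0 0.087;0 0 0 0 0.087'
python3 look.py w4 mic,mic_head
python3 - <<'E'
from h import *
k=cal("wrist")
for n,z in(("mic",.021),("mic_head",.031)):
    for d in finder.tip_of(n,"wrist")[:2]: print(n,d["p"],atz(k,d["xy"],z))
for d in finder.masks_of("mic","wrist")[:2]:
    print(d["xy"],d["mask"].sum())
E
```

```text
time_s: 6.62
tool_pos: [0.6767, 0.157, 0.1712]
tool_rot: [179.9, 0.1, 33.0]
force: [-0.8, -1.1, 0.4]
grip_width: 0.0871
grasp_force: 0.0
6.675 [0.6767 0.156  0.1721] [179.9   0.   32.9] [-38.  27.  31.  81. -14.  76. -63.]
mic [([321.0, 204.2], 0.9), ([507.7, 175.0], 0.73)]
mic_head [([321.2, 114.1], 0.91), ([570.5, 177.5], 0.69)]
mic 0.9 [0.65654392 0.14094028 0.021     ]
mic 0.73 [ 0.80649983 -0.02649006  0.021     ]
mic_head 0.91 [0.7367122  0.19263158 0.031     ]
mic_head 0.69 [ 0.86448473 -0.11241217  0.031     ]
[528.0, 175.0] 4038
[318.5, 148.6] 6238
```

View pics/w4.png

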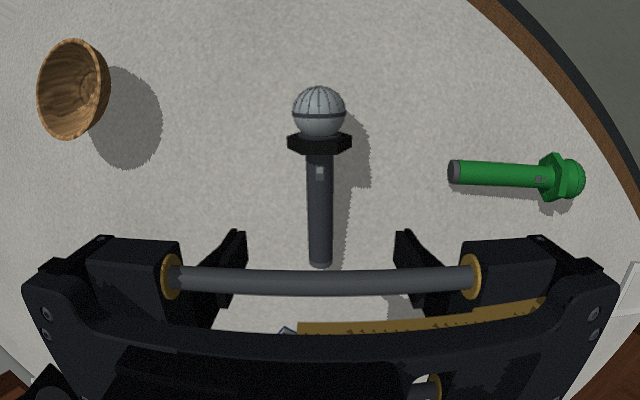

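The dark mic with the steel grille (319,110) lies in line between the open fingers, and the green one is off at (515,172). Descending to grip it lightly.

```bash
python3 -m creep '0 0 -0.05 0 0.087;0 0 -0.05 0 0.087;0 0 -0.045 0 0.087;0 0 -0.015 0 0.087;0 0 0 0 0.087;0 0 0 0 0' 5;python3 -m creep '0 0 0 0 0;0 0 0 0 0;0 0 0 0 0;0 0 0 0 0'; python3 -m creep '0 0 0.02 0 0;0 0 0.02 0 0;0 0 0.02 0 0;0 0 0.02 0 0;0 0 0 0 0;0 0 0 0 0'
cat > pitch.py <<'E'
from h import *
import sys
S=cal("side");im=cams.read_camera("side");cv2.imwrite(f"pics/{sys.argv[1]}.png",im[:,:,::-1])
cams.read_camera("top");cams.read_camera("wrist")
o=get_obs();g=o["tool_pos"];print(o["time_s"],g.round(4),o["tool_rot"].round(1),o["grip_width"],o["grasp_force"])
for c in("side","top","wrist"):
    print(c,[(n,[(np.round(d["xy"]).tolist(),round(d["p"],2)) for d in finder.tip_of(n,c)][:3]) for n in("mic","mic_head")])
    k=cal(c);y=np.radians(o["tool_rot"][2]);G=g+[0,0,.012]
    for t in(0,15,30,45):
        a=np.array([np.cos(y)*np.cos(np.radians(t)),np.sin(y)*np.cos(np.radians(t)),np.sin(np.radians(t))])
        print("  pitch",t,"mic",proj(k,G-.026*a).round(),"head",proj(k,G+.071*a).round(),"tail",proj(k,G-.1*a).round())
E
python3 pitch.py s1
```

```text
time_s: 7.68
tool_pos: [0.6783, 0.158, 0.0142]
tool_rot: [179.9, -0.2, 33.0]
force: [-0.1, 0.3, 0.4]
grip_width: 0.0822
grasp_force: 0.0
time_s: 8.18
tool_pos: [0.6764, 0.1579, 0.0117]
tool_rot: [180.0, -0.0, 33.0]
force: [-0.5, -0.5, -0.2]
grip_width: 0.0451
grasp_force: 0.0
time_s: 8.93
tool_pos: [0.676, 0.158, 0.0911]
tool_rot: [-180.0, 0.0, 33.0]
force: [-0.7, 0.1, -1.1]
grip_width: 0.0004
grasp_force: 0.0
9.075 [0.6757 0.1578 0.0903] [-1.8e+02  1.0e-01  3.3e+01] 0.0006277548712985213 0.0
side [('mic', [([359.0, 201.0], 0.84)]), ('mic_head', [([311.0, 179.0], 0.94), ([382.0, 205.0], 0.69)])]
  pitch 0 mic [299. 175.] head [309. 162.] tail [291. 187.]
  pitch 15 mic [299. 177.] head [309. 158.] tail [291. 192.]
  pitch 30 mic [300. 178.] head [308. 155.] tail [293. 196.]
  pitch 45 mic [300. 178.] head [307. 153.] tail [295. 198.]
top [('mic', [([259.0, 192.0], 0.67), ([311.0, 141.0], 0.57)]), ('mic_head', [([341.0, 123.0], 0.84)])]
  pitch 0 mic [259. 190.] head [241. 163.] tail [273. 211.]
  pitch 15 mic [259. 190.] head [241. 163.] tail [273. 210.]
  pitch 30 mic [259. 190.] head [241. 164.] tail [272. 208.]
  pitch 45 mic [259. 189.] head [243. 167.] tail [270. 204.]
wrist [('mic', [([549.0, 196.0], 0.83), ([320.0, 233.0], 0.74)]), ('mic_head', [([612.0, 194.0], 0.82), ([324.0, 117.0], 0.79)])]
  pitch 0 mic [319. 294.] head [319. 124.] tail [319. 375.]
  pitch 15 mic [319. 287.] head [319. 132.] tail [319. 347.]
  pitch 30 mic [319. 278.] head [319. 155.] tail [319. 319.]
  pitch 45 mic [319. 268.] head [319. 195.] tail [319. 289.]
```

The fingers close at only about 75 mm/s, so I lifted too early and the mic was left lying. Trying again with a longer close.

```bash
python3 -m creep '0 0 0 0 0.087;0 0 0 0 0.087;0 0 0 0 0.087;0 0 0 0 0.087;0 0 0 0 0.087;0 0 0 0 0.087;0 0 0 0 0.087;0 0 0 0 0.087'; python3 look.py w5 mic,mic_head
python3 - <<'E'
from h import *
k=cal("wrist")
for n,z in(("mic",.021),("mic_head",.031)):
    for d in finder.tip_of(n,"wrist")[:2]: print(n,d["p"],atz(k,d["xy"],z))
E
```

```text
time_s: 10.38
tool_pos: [0.6764, 0.1579, 0.0915]
tool_rot: [180.0, 0.0, 33.0]
force: [0.1, 0.1, 0.8]
grip_width: 0.0723
grasp_force: 0.0
10.425 [0.6764 0.1578 0.0916] [180.   0.  33.] [-37.  31.  30.  86. -16.  68. -61.]
mic []
mic_head [([321.3, 115.6], 0.95), ([612.7, 196.0], 0.85)]
mic_head 0.95 [0.73729332 0.19603404 0.031     ]
mic_head 0.85 [ 0.86237686 -0.10661714  0.031     ]
```

```bash
python3 -m creep '0 0 -0.02 0 0.087;0 0 -0.025 0 0.087;0 0 -0.025 0 0.087;0 0 -0.01 0 0;0 0 0 0 0;0 0 0 0 0;0 0 0 0 0;0 0 0 0 0' 5;python3 -m creep '0 0 0 0 0;0 0 0 0 0;0 0 0 0 0'
```

```text
time_s: 11.62
tool_pos: [0.6769, 0.158, 0.0124]
tool_rot: [180.0, -0.1, 33.0]
force: [-0.2, 0.3, 0.9]
grip_width: 0.0452
grasp_force: 0.0
time_s: 12.0
tool_pos: [0.6765, 0.1579, 0.0117]
tool_rot: [180.0, -0.0, 33.0]
force: [-0.2, -0.2, 0.6]
grip_width: 0.0277
grasp_force: 5.0
```

```bash
python3 -m creep '0 0 0.01 0 0;0 0 0.02 0 0;0 0 0.02 0 0;0 0 0.02 0 0;0 0 0.02 0 0;0 0 0 0 0;0 0 0 0 0'; python3 pitch.py s2
```

```text
time_s: 12.88
tool_pos: [0.6759, 0.1579, 0.101]
tool_rot: [-180.0, 0.1, 33.0]
force: [0.5, -0.4, -1.5]
grip_width: 0.0278
grasp_force: 5.0
13.025 [0.6756 0.1578 0.1003] [-1.8e+02  1.0e-01  3.3e+01] 0.028015276145624095 4.991780519485474
side [('mic', [([299.0, 175.0], 0.81), ([360.0, 197.0], 0.59)]), ('mic_head', [([386.0, 207.0], 0.88), ([308.0, 157.0], 0.64)])]
  pitch 0 mic [299. 173.] head [309. 160.] tail [291. 184.]
  pitch 15 mic [299. 175.] head [309. 156.] tail [291. 190.]
  pitch 30 mic [299. 176.] head [308. 153.] tail [293. 193.]
  pitch 45 mic [300. 176.] head [307. 151.] tail [294. 196.]
top [('mic', [([315.0, 141.0], 0.89), ([255.0, 192.0], 0.56)]), ('mic_head', [([340.0, 123.0], 0.61)])]
  pitch 0 mic [259. 190.] head [241. 163.] tail [273. 211.]
  pitch 15 mic [259. 190.] head [240. 163.] tail [273. 210.]
  pitch 30 mic [259. 189.] head [241. 164.] tail [272. 208.]
  pitch 45 mic [258. 188.] head [242. 166.] tail [270. 204.]
wrist [('mic', [([318.0, 288.0], 0.88), ([541.0, 192.0], 0.59)]), ('mic_head', [([608.0, 198.0], 0.92), ([322.0, 123.0], 0.72)])]
  pitch 0 mic [319. 294.] head [319. 124.] tail [319. 375.]
  pitch 15 mic [319. 287.] head [319. 132.] tail [319. 347.]
  pitch 30 mic [319. 278.] head [319. 155.] tail [319. 319.]
  pitch 45 mic [319. 268.] head [318. 195.] tail [319. 289.]
```

The mic is held, with its nose only about 7° up against the 34.5° needed. The stand doesn't move, so I'll rest the grille on the clip's mouth and lower the hand, which pivots the mic nose-up in the light grip.

```bash
python3 -m creep '-0.01 -0.03 0.04 0 0;-0.02 -0.05 0.035 0 0;-0.02 -0.05 0.035 0 0;-0.02 -0.05 0.035 0 0;-0.02 -0.05 0.035 -2 0;-0.025 -0.05 0.03 -2 0;-0.03 -0.05 0.02 -2 0;-0.03 -0.05 0 -2 0' 20; python3 -m creep '0 -0.04 0 -2 0;0 0 0 0 0;0 0 0 0 0';python3 pitch.py s3
```

```text
time_s: 14.32
tool_pos: [0.5035, -0.2184, 0.3295]
tool_rot: [179.9, -0.2, 24.9]
force: [0.7, -0.3, -1.9]
grip_width: 0.0276
grasp_force: 20.0
time_s: 14.7
tool_pos: [0.5042, -0.2552, 0.3272]
tool_rot: [-180.0, -0.0, 23.0]
force: [0.9, 0.2, -3.0]
grip_width: 0.0275
grasp_force: 20.0
14.85 [ 0.5046 -0.2543  0.3271] [-180.     0.    23.2] 0.02732869033166357 19.986748695373535
side [('mic', [([330.0, 198.0], 0.91), ([358.0, 202.0], 0.73)]), ('mic_head', [([350.0, 174.0], 0.88), ([385.0, 208.0], 0.55)])]
  pitch 0 mic [330. 196.] head [347. 178.] tail [315. 212.]
  pitch 15 mic [330. 198.] head [347. 173.] tail [315. 219.]
  pitch 30 mic [330. 200.] head [346. 169.] tail [317. 224.]
  pitch 45 mic [331. 200.] head [344. 167.] tail [320. 226.]
top [('mic', [([312.0, 142.0], 0.94)]), ('mic_head', [([398.0, 214.0], 0.96), ([337.0, 121.0], 0.92)])]
  pitch 0 mic [415. 248.] head [398. 212.] tail [427. 275.]
  pitch 15 mic [414. 247.] head [400. 213.] tail [424. 273.]
  pitch 30 mic [413. 246.] head [402. 215.] tail [421. 269.]
  pitch 45 mic [412. 245.] head [405. 219.] tail [417. 263.]
wrist [('mic', [([318.0, 289.0], 0.88)]), ('mic_head', [([322.0, 118.0], 0.7)])]
  pitch 0 mic [318. 293.] head [317. 121.] tail [319. 374.]
  pitch 15 mic [318. 285.] head [317. 129.] tail [319. 347.]
  pitch 30 mic [318. 276.] head [316. 151.] tail [319. 318.]
  pitch 45 mic [318. 266.] head [316. 191.] tail [319. 289.]
```

```bash
python3 -m creep '-0.003 -0.008 -0.02 0 0;0 0 -0.03 0 0;0 0 -0.015 0 0;0 0 0 0 0;0 0 -0.01 0 0;0.001 0 -0.008 0 0;0.001 0.001 -0.006 0 0' 5; python3 -m creep '0.002 0.001 -0.006 0 0;0.002 0.001 -0.006 0 0;0.003 0.001 -0.006 0 0;0 0 0 0 0';python3 pitch.py s4
```

```text
time_s: 16.02
tool_pos: [0.503, -0.2631, 0.238]
tool_rot: [180.0, 0.0, 23.0]
force: [-0.9, 0.0, -2.6]
grip_width: 0.0275
grasp_force: 5.0
time_s: 16.52
tool_pos: [0.5101, -0.2595, 0.2197]
tool_rot: [-180.0, 0.0, 23.0]
force: [-0.6, -0.5, -3.1]
grip_width: 0.0275
grasp_force: 5.0
16.675 [ 0.5101 -0.26    0.2205] [180.  -0.  23.] 0.027805150310710413 4.999268800020218
side [('mic', [([329.0, 230.0], 0.69)]), ('mic_head', [([347.0, 202.0], 0.93), ([384.0, 207.0], 0.72)])]
  pitch 0 mic [331. 227.] head [348. 209.] tail [317. 243.]
  pitch 15 mic [331. 229.] head [348. 204.] tail [318. 250.]
  pitch 30 mic [332. 230.] head [347. 201.] tail [320. 254.]
  pitch 45 mic [333. 231.] head [346. 199.] tail [323. 256.]
top [('mic', [([311.0, 140.0], 0.92), ([388.0, 211.0], 0.17)]), ('mic_head', [([343.0, 123.0], 0.84), ([397.0, 217.0], 0.59)])]
  pitch 0 mic [409. 245.] head [394. 212.] tail [420. 270.]
  pitch 15 mic [408. 244.] head [395. 212.] tail [418. 268.]
  pitch 30 mic [407. 243.] head [397. 215.] tail [415. 264.]
  pitch 45 mic [406. 242.] head [400. 218.] tail [411. 258.]
wrist [('mic', [([320.0, 273.0], 0.67)]), ('mic_head', [([324.0, 159.0], 0.55)])]
  pitch 0 mic [320. 294.] head [320. 123.] tail [320. 375.]
  pitch 15 mic [320. 287.] head [320. 131.] tail [320. 348.]
  pitch 30 mic [320. 278.] head [320. 154.] tail [320. 319.]
  pitch 45 mic [320. 268.] head [320. 194.] tail [320. 290.]
```

```bash
python3 -m creep '0.002 0.001 -0.004 0 0;0 0 0 0 0;0 0 0 0 0' 5; python3 pitch.py s5
python3 - <<'E'
from h import *
k=cal("wrist");w=cams.read_camera("wrist");cv2.imwrite("pics/w6.png",w[:,:,::-1])
E
```

```text
time_s: 17.35
tool_pos: [0.5119, -0.259, 0.2162]
tool_rot: [-180.0, 0.0, 23.0]
force: [0.4, -0.1, -3.3]
grip_width: 0.0276
grasp_force: 5.0
17.5 [ 0.5119 -0.2589  0.2163] [-180.    0.   23.] 0.02807917136491644 4.999629557132721
side [('mic', [([332.0, 230.0], 0.87)]), ('mic_head', [([346.0, 203.0], 0.79), ([384.0, 205.0], 0.61)])]
  pitch 0 mic [332. 228.] head [348. 209.] tail [318. 244.]
  pitch 15 mic [332. 230.] head [348. 205.] tail [318. 250.]
  pitch 30 mic [332. 231.] head [347. 201.] tail [320. 254.]
  pitch 45 mic [333. 232.] head [346. 199.] tail [323. 256.]
top [('mic', [([314.0, 140.0], 0.97)]), ('mic_head', [([338.0, 123.0], 0.81)])]
  pitch 0 mic [408. 244.] head [393. 211.] tail [420. 269.]
  pitch 15 mic [408. 244.] head [395. 212.] tail [417. 267.]
  pitch 30 mic [407. 243.] head [397. 214.] tail [414. 263.]
  pitch 45 mic [406. 241.] head [399. 218.] tail [410. 258.]
wrist [('mic', [([320.0, 269.0], 0.72)]), ('mic_head', [([322.0, 166.0], 0.77)])]
  pitch 0 mic [320. 295.] head [320. 123.] tail [320. 375.]
  pitch 15 mic [320. 287.] head [320. 131.] tail [320. 348.]
  pitch 30 mic [320. 278.] head [319. 154.] tail [320. 319.]
  pitch 45 mic [320. 268.] head [319. 194.] tail [320. 290.]
```

View pics/w6.png

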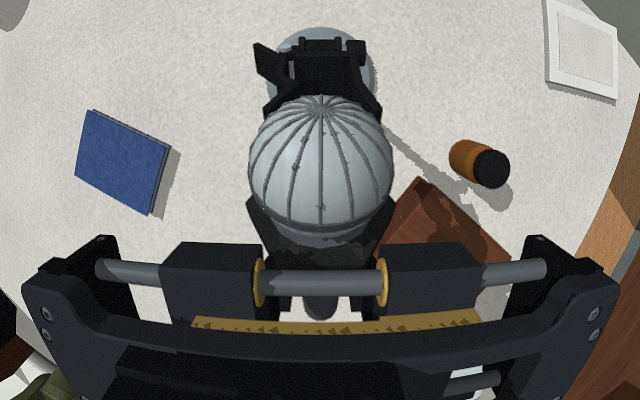

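The grille is centred at (321,166), resting in the clip's mouth, which makes the pitch about 35°. Next I grip hard, lift, and go above the clip, 60 mm out along its mouth normal.

```bash
python3 -m creep '0 0 0 0 0;0 0 0 0 0;0 0 0.02 0 0;0 0 0.04 0 0;0 0 0.04 0 0;0 0 0.045 0 0;0.035 0.015 0 0 0;0.04 0.017 0 0 0' 55; python3 -m creep '0 0 -0.03 0 0;0 0 -0.02 0 0;0 0 0 0 0;0 0 0 0 0'; python3 pitch.py s6
python3 - <<'E'
import cv2
i=cv2.imread("pics/s6.png");cv2.imwrite("pics/s6c.png",cv2.resize(i[120:300,260:500],(800,600),interpolation=cv2.INTER_CUBIC))
E
```

```text
time_s: 18.85
tool_pos: [0.5878, -0.2273, 0.3629]
tool_rot: [179.9, -0.2, 22.9]
force: [0.9, -0.5, -1.8]
grip_width: 0.0272
grasp_force: 55.0
time_s: 19.35
tool_pos: [0.5873, -0.2272, 0.3124]
tool_rot: [179.9, -0.1, 23.0]
force: [0.4, 0.3, -2.1]
grip_width: 0.0273
grasp_force: 55.0
19.5 [ 0.5873 -0.2274  0.3126] [ 1.799e+02 -1.000e-01  2.300e+01] 0.026755037992937776 54.99789260822581
side [('mic', [([347.0, 187.0], 0.63), ([360.0, 202.0], 0.63), ([350.0, 205.0], 0.42)]), ('mic_head', [([361.0, 160.0], 0.62), ([385.0, 205.0], 0.55)])]
  pitch 0 mic [348. 185.] head [364. 168.] tail [334. 199.]
  pitch 15 mic [348. 187.] head [364. 164.] tail [335. 206.]
  pitch 30 mic [348. 188.] head [363. 160.] tail [336. 211.]
  pitch 45 mic [349. 189.] head [362. 157.] tail [339. 214.]
top [('mic', [([313.0, 139.0], 0.71)]), ('mic_head', [([391.0, 184.0], 0.9), ([343.0, 122.0], 0.74)])]
  pitch 0 mic [402. 215.] head [386. 180.] tail [414. 242.]
  pitch 15 mic [401. 215.] head [387. 180.] tail [411. 240.]
  pitch 30 mic [400. 214.] head [389. 182.] tail [408. 237.]
  pitch 45 mic [399. 213.] head [392. 186.] tail [404. 231.]
wrist [('mic', [([322.0, 271.0], 0.56), ([30.0, 32.0], 0.34)]), ('mic_head', [([321.0, 166.0], 0.68)])]
  pitch 0 mic [320. 295.] head [321. 123.] tail [320. 376.]
  pitch 15 mic [320. 288.] head [321. 131.] tail [320. 349.]
  pitch 30 mic [320. 279.] head [321. 154.] tail [320. 320.]
  pitch 45 mic [320. 269.] head [321. 195.] tail [320. 290.]
```

View pics/s6c.png

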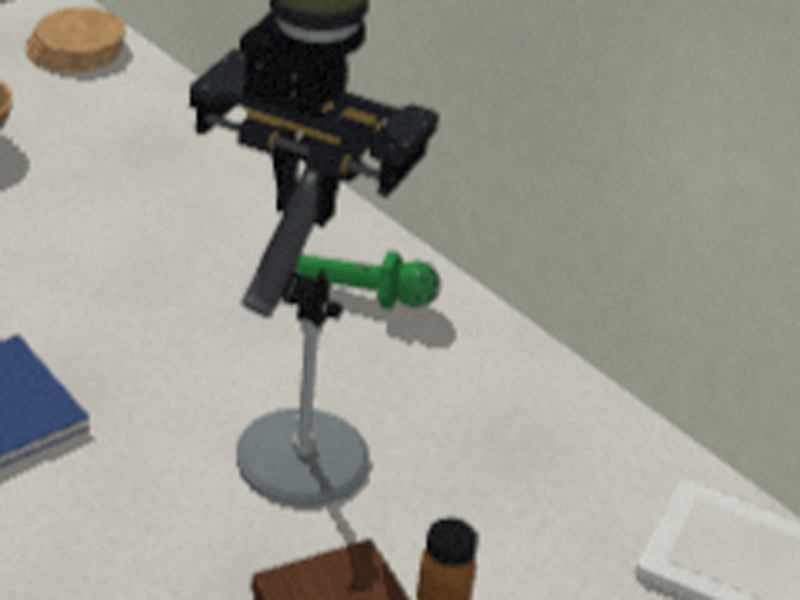

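The mic is nose-up over the clip with its tail at crop (260,305), which fits a pitch of about 35°. Going in along the mouth normal.

```bash
python3 -m creep '0 0.001 -0.022 0 0;0.0042 0.0018 -0.0066 0 0;0.0042 0.0018 -0.0066 0 0;0.0042 0.0018 -0.0066 0 0;0.0042 0.0018 -0.0066 0 0;0 0 0 0 0'; python3 -m creep '0.0021 0.0009 -0.0033 0 0;0.0021 0.0009 -0.0033 0 0;0 0 0 0 0'; python3 -m creep '0.0021 0.0009 -0.0033 0 0;0.0021 0.0009 -0.0033 0 0;0 0 0 0 0';python3 look.py w7 mic,mic_head,jaw_lip
```

```text
time_s: 20.55
tool_pos: [0.604, -0.2197, 0.2628]
tool_rot: [179.9, 0.0, 23.0]
force: [0.8, -2.3, -1.9]
grip_width: 0.027
grasp_force: 55.0
time_s: 20.92
tool_pos: [0.6074, -0.22, 0.2575]
tool_rot: [179.8, 0.1, 22.9]
force: [-1.2, -6.1, 1.4]
grip_width: 0.0272
grasp_force: 55.0
time_s: 21.3
tool_pos: [0.6126, -0.2158, 0.2494]
tool_rot: [179.9, -0.0, 23.0]
force: [1.2, -4.6, -2.5]
grip_width: 0.0269
grasp_force: 55.0
21.35 [ 0.6126 -0.2157  0.2494] [179.9  -0.   23. ] [-17.  22.  45.  82. -15.  82. -39.]
mic [([319.7, 272.3], 0.68)]
mic_head [([320.9, 165.3], 0.78)]
jaw_lip []
```

View pics/w7.png

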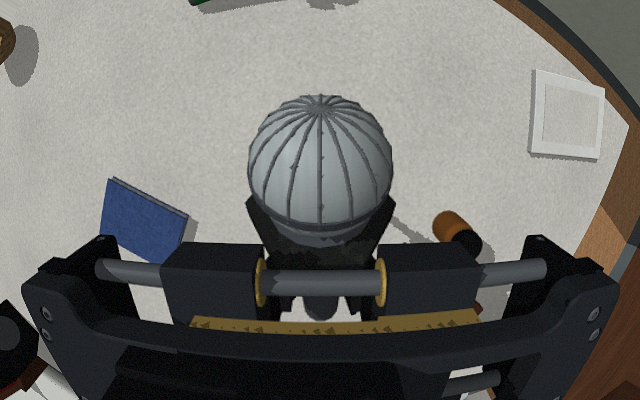

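```bash
for i in 1; do python3 -m creep '0.0021 0.0009 -0.0033 0 0;0.0021 0.0009 -0.0033 0 0;0 0 0 0 0'; python3 -m creep '0.0016 0.0007 -0.0025 0 0;0 0 0 0 0;0 0 0 0 0'; done; python3 pitch.py s8|grep -v pitch
```

```text
time_s: 21.88
tool_pos: [0.6168, -0.2127, 0.2429]
tool_rot: [-180.0, -0.0, 23.0]
force: [2.3, -3.3, -2.9]
grip_width: 0.0266
grasp_force: 55.0
time_s: 22.25
tool_pos: [0.6173, -0.2126, 0.2425]
tool_rot: [-179.9, 0.0, 23.0]
force: [-3.3, -0.6, 7.4]
grip_width: 0.0271
grasp_force: 55.0
22.4 [ 0.6173 -0.2126  0.2425] [-179.9    0.    23. ] 0.026975314926449414 55.00568990180909
side [('mic', [([352.0, 201.0], 0.65), ([360.0, 200.0], 0.62)]), ('mic_head', [([363.0, 174.0], 0.81), ([386.0, 206.0], 0.77), ([392.0, 300.0], 0.62)])]
top [('mic', [([312.0, 142.0], 0.8)]), ('mic_head', [([344.0, 122.0], 0.75), ([376.0, 176.0], 0.51)])]
wrist [('mic', [([319.0, 273.0], 0.76)]), ('mic_head', [([323.0, 165.0], 0.58)])]
```

The force is now about 10 N along the mouth normal and the side force from the jaw is gone, so it has snapped home on the floor. Releasing and lifting clear.

```bash
python3 -m creep '0 0 0 0 0.087;0 0 0 0 0.087;0 0 0 0 0.087;0 0 0 0 0.087;0 0 0 0 0.087;0 0 0 0 0.087;0 0 0 0 0.087;0 0 0 0 0.087'; python3 -m creep '0 0 0 0 0.087;0 0 0 0 0.087;0 0 0.02 0 0.087;0 0 0.03 0 0.087;-0.01 -0.005 0.05 0 0.087;-0.05 -0.02 0.02 0 0.087;-0.05 -0.02 0 0 0.087;0 0 0 0 0.087'; python3 look.py w9 mic,mic_head,seat,jaw_lip;  python3 - <<'E'
from fit import *
p=[.6134,-.215,.4011,.6026];R,s=frames(p);k=cal("wrist");S=cal("side")
cams.read_camera("side");print([(d["xy"],d["p"]) for n in("mic","mic_head") for d in finder.tip_of(n,"side")[:2]])
for x in(.011,.108): print(x,proj(k,s+R@[x,0,0]),proj(S,s+R@[x,0,0]))
print("lip",proj(k,s+R@[0,.008,.011]))
i=cv2.imread("pics/w9.png");b=cv2.resize(i[0:240,160:480],(800,600),interpolation=cv2.INTER_CUBIC)
cv2.imwrite("pics/w9c.png",b)
E
```

```text
time_s: 23.7
tool_pos: [0.618, -0.2127, 0.2406]
tool_rot: [180.0, -0.0, 23.0]
force: [-0.8, 0.5, 0.8]
grip_width: 0.086
grasp_force: 0.0
time_s: 24.7
tool_pos: [0.5039, -0.2621, 0.3638]
tool_rot: [179.9, -0.2, 22.5]
force: [0.7, -0.1, 0.1]
grip_width: 0.0868
grasp_force: 0.0
24.75 [ 0.5065 -0.2595  0.3631] [180.   -0.3  22.8] [-18.   8.  49.  83.  -6.  92. -37.]
mic [([317.6, 78.0], 0.96)]
mic_head []
seat [([322.3, 93.3], 0.72), ([406.5, 199.0], 0.47)]
jaw_lip [([164.4, 143.7], 0.66), ([307.8, 100.9], 0.65)]
[([361.8, 199.5], 0.65), ([349.9, 203.2], 0.56), ([366.4, 174.1], 0.69), ([386.8, 205.7], 0.69)]
0.011 [322.61078983  87.16008545] [352.15401207 202.3911806 ]
0.108 [323.58268659 -17.92551049] [365.8980995  173.68330055]
lip [313.65779771 103.76744383]
```

View pics/w9c.png

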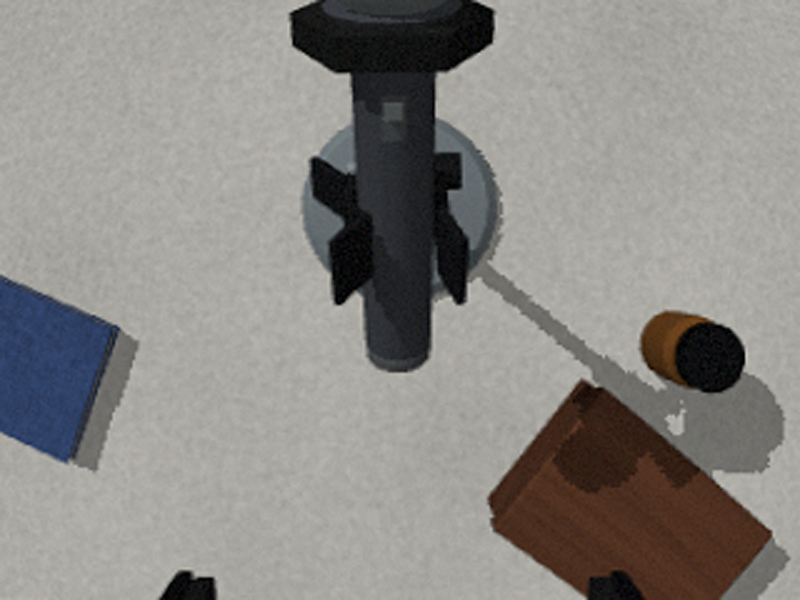

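The mic sits in the clip, grille at the raised end. The lip at (370,235) laps over the handle, the tail is at crop (397,365), and the jaw tip is at (338,304). Jar, box and notebook are where they were. Checking depth, squareness and jaw angle in numbers.

Run:
```python
from fit import *
p=[.6134,-.215,.4011,.6026];R,s=frames(p);k=cal("wrist")
c=lambda P:((proj(k,P)+.3-[160,0])*2.5).round().tolist()
print("prong tips",[c(s+R@[x,-.022,.03]) for x in(-.014,.014)])
for j in(0,.06,.15,.25):
    h=np.array([0,.017,-.021]);v=np.array([0,.021,.03])-h
    Rx=cv2.Rodrigues(np.array([-j,0,0]))[0]
    print("jaw",j,[c(s+R@(h+Rx@v+[x,0,0])) for x in(-.014,.014)])
for pit in(0,-.1,.1):
  for z in(0,.005,.01):
    a=np.array([np.cos(pit),0,np.sin(pit)]);q=np.array([.011,0,z])
    n=np.array([0,1,0])
    print("pitch",pit,"z",z,"tail",c(s+R@(q-.076*a)),"tail w",[c(s+R@(q-.07*a+e*.014*n))[0] for e in(1,-1)],"ring y",c(s+R@(q+.062*a)),"head",c(s+R@(q+.097*a)))
m=max(finder.masks_of("mic","wrist"),key=lambda d:d["mask"].sum())["mask"]
for r in(35,45,120,130,140,144,147,149):
    x=np.nonzero(m[r])[0]; print(r*2.5,((x[[0,-1]]-160)*2.5).tolist() if len(x) else None)
# pixel-level: seat-frame pitch/z fit using side camera tail/head: triangulate
S=cal("side");ms=[d for d in finder.masks_of("mic","side")]
for d in ms: print("side",d["xy"],d["p"],d["mask"].sum())
for x in(-.065,.011,.073,.108): print(x,proj(S,s+R@[x,0,0]).round(1))
```

```text
prong tips [[469.0, 322.0], [474.0, 257.0]]Traceback (most recent call last):
  File "<stdin>", line 7, in <module>
cv2.error: OpenCV(4.12.0) /io/opencv/modules/calib3d/src/calibration_base.cpp:151: error: (-210:Unsupported format or combination of formats) The matrices must have 32f or 64f data type in function 'Rodrigues'
```

```bash
python3 -m creep '0 0 0 0 0.087;0 0 0 0 0.087;0 0 0 0 0.087' | head -2
cat > chk.py <<'E'
from fit import *
p=[.6134,-.215,.4011,.6026];R,s=frames(p);k=cal("wrist")
im=cams.read_camera("wrist");cv2.imwrite("pics/w10.png",im[:,:,::-1])
cams.read_camera("side");S=cal("side")
pr=lambda P:proj(k,P).round(1).tolist()
print("prong tips",[pr(s+R@[x,-.022,.03]) for x in(-.014,.014)])
for j in(0,.06,.15,.25):
    h=np.array([0,.017,-.021]);v=np.array([0,.021,.03])-h
    Rx=cv2.Rodrigues(np.array([-j,0,0],float))[0]
    print("jaw",j,[pr(s+R@(h+Rx@v+[x,0,0])) for x in(-.014,.014)])
m=max(finder.masks_of("mic","wrist"),key=lambda d:d["mask"].sum())["mask"]
ys,xs=np.nonzero(m);print("mask rows",ys.min(),ys.max())
for r in(30,36,44,125,132,138): print(r,np.nonzero(m[r])[0][[0,-1]])
for pit in(0,-.1,.1):
  for z in(0,.006):
    a=np.array([np.cos(pit),0,np.sin(pit)]);q=np.array([.011,0,z]);n=np.array([0,.014,0])
    print("pitch",pit,"z",z,"tail",pr(s+R@(q-.076*a)),"handle at -65:",pr(s+R@(q-.065*a+n)),pr(s+R@(q-.065*a-n)),"at +45",pr(s+R@(q+.045*a+n)),pr(s+R@(q+.045*a-n)),"sidehead",proj(S,s+R@(q+.097*a)).round(1),"sidetail",proj(S,s+R@(q-.076*a)).round(1))
# dark tips of the clip
g=im.mean(2);d=(g<35);
d&=~m
n,l,st,ce=cv2.connectedComponentsWithStats(d[40:140,270:370].astype(np.uint8))
for i in range(1,n):
    if st[i,4]>30:
        yy,xx=np.nonzero(l==i);b=yy.argmax();print("dark",st[i,:4]+[270,40,0,0],"bottom",xx[b]+270,yy[b]+40)
for dd in finder.masks_of("mic","side"):
    yy,xx=np.nonzero(dd["mask"]);b=yy.argmax();print("side",np.round(dd["xy"]),round(dd["p"],2),"bottom",xx[b],yy[b],"top",xx[yy.argmin()],yy.min())
E
python3 chk.py
```

```text
time_s: 25.48
tool_pos: [0.508, -0.2578, 0.3606]
prong tips [[346.7, 127.4], [348.7, 101.2]]
jaw 0 [[297.9, 127.3], [296.4, 101.1]]
jaw 0.06 [[294.5, 127.1], [292.7, 101.0]]
jaw 0.15 [[289.5, 126.6], [287.3, 100.5]]
jaw 0.25 [[284.1, 125.7], [281.6, 99.7]]
mask rows 0 153
30 [291 349]
36 [303 339]
44 [305 338]
125 [308 335]
132 [308 335]
138 [308 334]
pitch 0 z 0 tail [321.4, 146.8] handle at -65: [308.0, 139.1] [334.9, 139.1] at +45 [304.9, 40.3] [339.1, 40.4] sidehead [365.9 173.7] sidetail [341.1 225.5]
pitch 0 z 0.006 tail [321.4, 150.6] handle at -65: [307.8, 142.9] [335.1, 142.9] at +45 [304.6, 43.1] [339.4, 43.2] sidehead [365.5 172.9] sidetail [340.6 224.9]
pitch -0.1 z 0 tail [321.4, 151.4] handle at -65: [307.8, 143.0] [335.2, 143.0] at +45 [305.1, 38.5] [338.8, 38.6] sidehead [366.5 175.1] sidetail [340.5 224.6]
pitch -0.1 z 0.006 tail [321.5, 155.4] handle at -65: [307.6, 146.9] [335.4, 146.9] at +45 [304.8, 41.2] [339.1, 41.3] sidehead [366.1 174.3] sidetail [340.  223.9]
pitch 0.1 z 0 tail [321.4, 141.8] handle at -65: [308.1, 134.8] [334.7, 134.8] at +45 [304.7, 42.6] [339.3, 42.7] sidehead [365.2 172.5] sidetail [341.8 226.2]
pitch 0.1 z 0.006 tail [321.4, 145.5] handle at -65: [308.0, 138.5] [334.9, 138.5] at +45 [304.4, 45.5] [339.7, 45.6] sidehead [364.8 171.7] sidetail [341.3 225.6]
dark [337  65  15  63] bottom 346 127
dark [288  66  25  61] bottom 298 126
side [376. 204.] 0.74 bottom 374 211 top 377 197
side [354. 197.] 0.63 bottom 343 227 top 371 170
```

Run:
```python
from fit import *
p=[.6134,-.215,.4011,.6026];R,s=frames(p);k=cal("wrist")
cams.read_camera("wrist");im=cv2.imread("pics/w10.png").mean(2)
m=max(finder.masks_of("mic","wrist"),key=lambda d:d["mask"].sum())["mask"]
for r in range(26,38): print(r,np.nonzero(m[r])[0][[0,-1]],im[r,308:336:7].round())
print("tail",im[138:158,321].round())
th=np.linspace(0,np.pi/2,20)
for pit in(-.1,-.05,0,.05,.1):
    a=np.array([np.cos(pit),0,np.sin(pit)]);b=np.array([-np.sin(pit),0,np.cos(pit)]);q=np.array([.011,0,0])
    ring=proj(k,s+R@(q+.062*a+.028*b))[1]
    for rr in(.003,.008,.014):
        t=max(proj(k,s+R@(q-(.076-rr+rr*np.sin(u))*a+(.014-rr+rr*np.cos(u))*b))[1] for u in th)
        print(pit,rr,"ring",ring.round(1),"tail",t.round(1),"diff",(t-ring).round(1))
```

```text
Traceback (most recent call last):
ValueError: max() iterable argument is empty
```

Run:
```python
from fit import *
p=[.6134,-.215,.4011,.6026];R,s=frames(p);k=cal("wrist")
im=cv2.imread("pics/w10.png").mean(2)
for r in range(24,40): print(r,im[r,304:342:6].round().astype(int))
print("tail",im[140:158,318:324].mean(1).round().astype(int))
th=np.linspace(0,np.pi/2,20)
for pit in(-.1,-.05,0,.05,.1):
    a=np.array([np.cos(pit),0,np.sin(pit)]);b=np.array([-np.sin(pit),0,np.cos(pit)]);q=np.array([.011,0,0])
    ring=proj(k,s+R@(q+.062*a+.028*b))[1]
    for rr in(.003,.008,.014):
        t=max(proj(k,s+R@(q-(.076-rr+rr*np.sin(u))*a+(.014-rr+rr*np.cos(u))*b))[1] for u in th)
        print(pit,rr,"ring",ring.round(1),"tail",t.round(1),"diff",(t-ring).round(1))
```

```text
24 [11 17 17 19  2 14 14]
25 [14  8 20 19 16 10 18]
26 [20 14  5 21 16 16 16]
27 [ 9 14 18 21 18 18 19]
28 [20 19 21 18 18 15 23]
29 [18 13 24 16 21 19 23]
30 [15 20 20 10 20 23 20]
31 [25 24 12 14  8 16 22]
32 [19 20 15 16 18 13 17]
33 [ 9 16 15 10  9 11  6]
34 [44 22 24 25 19 18 65]
35 [100  34  35  33  39  33 178]
36 [103  22  31  32  35  30 173]
37 [113  30  34  33  33  33 173]
38 [107  31  35  39  32  32 175]
39 [109  29  33  31  35  32 175]
tail [ 43  43  43  43  45  42  45  44  44  65  65  59  54  83 144 170 169 167]
-0.1 0.003 ring 27.7 tail 158.6 diff 130.9
-0.1 0.008 ring 27.7 tail 156.6 diff 129.0
-0.1 0.014 ring 27.7 tail 154.3 diff 126.6
-0.05 0.003 ring 30.6 tail 156.7 diff 126.1
-0.05 0.008 ring 30.6 tail 154.7 diff 124.1
-0.05 0.014 ring 30.6 tail 152.3 diff 121.7
0 0.003 ring 33.7 tail 154.7 diff 121.0
0 0.008 ring 33.7 tail 152.7 diff 119.0
0 0.014 ring 33.7 tail 150.3 diff 116.6
0.05 0.003 ring 37.1 tail 152.6 diff 115.5
0.05 0.008 ring 37.1 tail 150.6 diff 113.6
0.05 0.014 ring 37.1 tail 148.3 diff 111.2
0.1 0.003 ring 40.7 tail 150.4 diff 109.7
0.1 0.008 ring 40.7 tail 148.5 diff 107.8
0.1 0.014 ring 40.7 tail 146.1 diff 105.4
```

Numbers agree: the ring edge is at row 34.3 (33.7 predicted if square) and the ring-to-tail span is 119.4 px (116.6 to 121 predicted). That puts the mic within about 0.03 rad of the channel. The jaw tip at (298,126) matches the closed jaw, and the robot is clear.

```bash
python3 -c "
from cell import ticket; print(ticket.sign_off())"
```

```text
the job is handed in; nothing more can be done
None
```

The microphone is in the clip, grille at the raised end, and measures square and fully home with the jaw shut; I've let go, the arm is clear and the job is handed in at about 26 s, but the hand-in returned no verdict, and I viewed 12 pictures, over the limit of 10.

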